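# Pull down the solder screen sash with the hook pole

### The job

Take the blue-handled hook pole from its forked stand, hook it into the ring on top of the yellow sash of the soldering screen and, with the pole, draw the sash gently down until its spring latch catches and it stays down by itself; then unhook the pole and hang it back in its stand. Never load the sash with more than 20 N, do not touch the screen or its sash with the gripper, and leave the other things on the bench where they are.

Things in the scene. Friction and masses are not known exactly. Their poses are not given: they have to be found in the camera images.
- grip (a point): On the hook pole's axis, middle of the usable part of its square blue handle (24 x 24 mm, flats across the pole's x and y, from 39 mm below to 35 mm above this point). Pole hangs upright, z up, about 150 g. Shaft 8 mm thick below the collar. Pinch from above on the faces across the pole's y; keep fingertips clear of the collar, whose top is 39 mm below
- hook (a point): Middle of the hook's prong: 125 mm below grip and 17 mm out from the shaft's axis along the pole's +x. The prong is 6 mm thick, level, and ends 34 mm out in a lip turned down (lip's lowest point 11 mm below the prong's centre line, prong's top 3 mm above it). 27 mm free between shaft and lip. Axes as the pole's
- collar (a point): Centre of the underside of the pole's round collar (34 mm wide, 6 mm thick), on the pole's axis 45 mm below grip and 80 mm above the prong: it rests on the fork. Axes as the pole's
- fork (a point): Seat of the fixed forked stand (left or right of the table), on top of its two level prongs 115 mm above the table: the pole's axis belongs here, collar on the prongs. The slot is 15 mm wide along the stand's x, open upwards and at its +x end, which is 32 mm away. Shaft and hook pass through it from above with the hook pointing to the stand's +x, as at the start; column at -x, no higher
- ring (a point): Centre of the upright steel ring on top of the sash, 212 mm above the table at first: inner diameter 22 mm, wire 5 mm, hole axis along the screen's x; 22 mm above the top rail (12 mm thick). Enter from the robot's side (-x) towards +x with the lip through the hole (lip and prong are 14 mm high together, room 4 mm up and down), then lower: the lip drops behind the wire. Moves with the sash
- sash (a joint): Downward travel of the sash, m; 0 = up, as at first. Springs push up with 2 N (up) to 5 N (down) and raise it if let go. Low down a latch is forced (pull rises to 6 to 11 N), snaps, and 4 mm lower a rubber buffer stops it (1 mm per 5 N). Caught, it rises back to the latch and rests between 0.044 and 0.082: the sill's height is reset each time and not measured. Draw slowly, under 20 N
- jar: Glass jar, 64 mm wide, 75 mm high, origin under its centre; leave alone
- flux: Brown flux bottle, 44 mm wide, 100 mm high, origin under its centre; leave alone
- spool: Metal solder spool, 60 mm wide, 46 mm high, origin under its centre; leave alone
- brush: Flux brush lying on the table, 170 mm long; leave alone
- stencil: Thin steel stencil plate, 60 x 75 x 4 mm, origin under its centre; leave alone
- tray: Orange parts tray with glass stones, 110 x 160 x 40 mm, origin under its centre, fixed; leave alone
- tin: Round brass tin, 70 mm wide, 50 mm high, origin under its centre; leave alone
- iron: Soldering iron in its holder, base 100 x 90 mm, about 170 mm high, fixed; stands where the pole's stand does not, left or right; leave alone
- screen: Soldering screen, fixed: grey base 230 x 310 mm, clear cheeks, guide posts 208 mm high and 294 mm apart over their outsides, work tile. Origin under the centre of the base; the yellow sash (250 mm wide) runs 90 mm from it at -x, the robot's side; +x points away from the robot. Black adjustable sill with spring latch below the sash, 16 to 50 mm above the table
Mind the look-alikes: they are no part of the job. There is more than one size of the part that bears fork; the job needs the largest.

How it is judged:
By the outcome, as a careful person would: the job done as asked, in the order asked, and still so for the second after the job is handed in, with the robot touching nothing.
It also fails if it takes over 64 s, if anything falls off the work surface, if the arm or the gripper's body presses on something with over 40 N, if the wrist force passes 120 N, or if a joint passes its speed limit or range.

### The arm

A 6-joint arm with a two-finger parallel gripper is mounted at the origin on the work surface. World frame = base frame: x ahead of the robot, y to its left, z up, the work surface at z = 0. Lengths are in m, angles in rad, forces in N, time in s.
With the tool pointing down it reaches from about 0.4 to 0.825 m from the base axis. Payload 7 kg.
Tool frame: the origin (TCP) lies between the finger pads; the fingertips stand 22 mm ahead of it and the grasp point (between the pads) lies 3 mm ahead of it (arm.tip_reach is the distance from the TCP to the fingertips, in m); z points along the fingers, y is the line along which they close (so a half turn about z gives the same grasp; the last joint's range is limited). The gripper opens to 88 mm and grips with 3 to 60 N. Pads are 19 mm wide; open, the fingers measure 130 mm over their backs; the gripper's body (78 mm by 193 mm) begins 47 mm behind the grasp point.
Start: joints at [1.469, 0.359, 0.012, 0, -1.224, -0.288], TCP at [0.257, 0.624, 0.249] pointing down, gripper open.
Joint ranges: [-3.07, 3.07], [-1.43, 2.12], [-1.02, 1.25], [-3.03, 1.67], [-3.05, -0], [-3.03, 3.03]. Speed limits (rad/s): [2.39, 2.39, 3.01, 3.14, 3.14, 3.14].

### API

Orientations are given as [roll, pitch, yaw] about the fixed x, y, z axes, in that order (R = Rz(yaw) Ry(pitch) Rx(roll)).
In Python, from station import arm, viewer gives the robot as it stands. The module is installed in compiled form; this text tells all that it offers.
- The arm moves only by the tool apply_moves, never from a script. Its argument "commands" is a list that holds one entry, the list of rows, each a list of 5 numbers: the closure, from -1 (fully open) to 1 (shut), then the shift along the world's x, y, z as a fraction of full scale, then the turn about the world's z as a fraction of full scale. In form: [[[fingers, tx, ty, tz, yaw], ...]]. A call has 1 to 12 rows; each row shifts and turns the commanded pose from where the row before left it; what a row does not reach is not made up. Full scale, the value 1, is 20 cm for a shift and pi rad for a turn. A row lasts 1/10 s, in which the tool goes at most 50 mm and 8.59 degrees, less where a joint would pass 70% of its speed; a pose out of reach is approached as far as the arm can. A call with a number of a shift or a turn outside -1 to 1 is refused whole. A call with a gripper value outside its range is refused whole. The fingers move at their own pace and stop on an object; "force" is the grip in N (left out, the last holds). Time passes only in rows, so rows that do not move let the fingers close. It gives the time, the measured TCP pose, the force, the opening and the grip force at its end, in the units of the state.
- arm.get_state(): the state, without advancing time (a new reading comes with each control period).
- viewer.grab_frame(name): name is "scene" or "top"; returns a dict with "image" (384x512x3 uint8, blue, green, red), "mtx" (3x3 intrinsics, pixels), "k1" (the pictures are not rectified: a ray, as slopes to the right and down, at radius r is drawn at 1 + k1 r^2 times it, then the intrinsics apply), "rvec" (rotation vector, rad) and "tvec" (3), from world to camera coordinates, as OpenCV has them. Camera axes: x right, y down, z forward; pixel columns grow to the right and rows downward; lengths in m; the calibration is good to about 2 mm. A picture is of the moment at which its call begins. There is no depth.
- arm.job_done(): hands the job in; it is judged then, once.
The state is a dict: "t": time; "q": joint angles; "qd": joint speeds; "joint_efforts": joint torques, N m; "eef_pos": TCP position; "ee_rot": TCP orientation; "force": force on the tool from outside, world axes, zero at the start; "moment": the same for the moment, N m; "width": finger opening in m; "gripper_force": force on a finger pad.
Only numpy, scipy, OpenCV 4.12 (cv2) and the standard library are available. Lean on these libraries where they do the work, as an engineer would, in place of code of your own. Each camera call takes 0.05 s, during which the arm holds its last target. There are 200 camera calls.

## Working session

There is one attempt and no reset: what is moved stays moved. The work goes in short steps, Python scripts to look and compute and a tool call to move; the robot and the scene stay as the last step left them, time stands still between calls to the robot, and variables do not carry over. Pictures are saved under pics/ and viewed, at most 10 in all, crops included, and the job is handed in when it is done.

Besides the shell and the picture viewer there is one more tool, called after "Emit:" as name(argument=value, ...) on one line, values as JSON. apply_moves: Moves the arm, as the interface text tells. Shift numbers are shares of 20 cm and turn numbers shares of pi rad, none past 1 either way. Its arguments: {"type":"object","properties":{"commands":{"type":"array","items":{"type":"array","items":{"type":"array","items":{"type":"number"}}}},"force":{"type":"number"}},"required":["commands"]}

```bash
mkdir -p pics; cat > h.py <<'E'
import numpy as np, cv2
from station import arm, viewer
def grab(n):
    f=viewer.grab_frame(n); f['R']=cv2.Rodrigues(np.array(f['rvec'],float))[0]; f['t']=np.array(f['tvec'],float).ravel(); f['K']=np.array(f['mtx'],float); return f
def ray(f,u,v):
    d=np.array([(u-f['K'][0,2])/f['K'][0,0],(v-f['K'][1,2])/f['K'][1,1]]); s=d.copy()
    for _ in range(20): s=d/(1+f['k1']*(s@s))
    return -f['R'].T@f['t'], f['R'].T@np.array([s[0],s[1],1.])
def onz(f,u,v,z):
    c,d=ray(f,u,v); return c+d*(z-c[2])/d[2]
def tri(f,p,g,q):
    c,d=ray(f,*p); e,k=ray(g,*q)
    s=np.linalg.lstsq(np.c_[d,-k],e-c,rcond=None)[0]; a,b=c+d*s[0],e+k*s[1]; return (a+b)/2,np.linalg.norm(a-b)
def proj(f,P):
    p=f['R']@np.array(P,float)+f['t']; s=p[:2]/p[2]; s=s*(1+f['k1']*(s@s)); return f['K'][0,0]*s[0]+f['K'][0,2],f['K'][1,1]*s[1]+f['K'][1,2]
E
python3 - <<'E'
from h import *
for n in('scene','top'):
    f=grab(n); cv2.imwrite(f'pics/{n}0.png',cv2.resize(f['image'],(800,600),interpolation=cv2.INTER_CUBIC)); np.save(f'{n}0.npy',f,allow_pickle=True)
    print(n,-f['R'].T@f['t'],f['K'][0,0],f['k1'])
s=arm.get_state();print(s['eef_pos'],s['ee_rot'],s['width'],s['force'],s['t'])
E
```

```text
scene [0.83252219 0.62250292 1.07307094] 382.5807637952344 -0.06931072841760907
top [ 0.23834243 -0.0275248   1.62826343] 453.2830691552562 -0.0019526310030087359
[0.25638373 0.62399048 0.24770036] [ 3.14006154e+00 -2.04314570e-04 -3.89833858e-01] 0.08773513408535649 [-0.00142527 -0.07099969  0.22172199] 0.1
```

View pics/scene0.png

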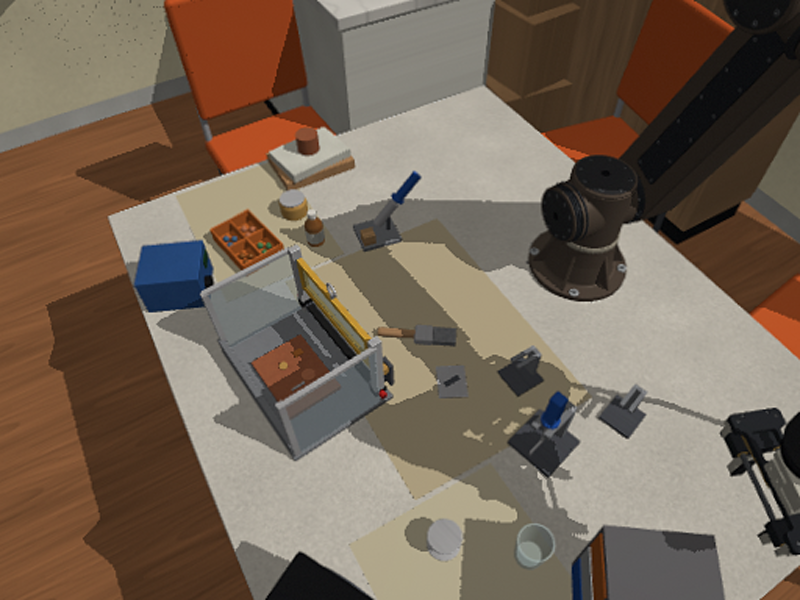

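View pics/top0.png

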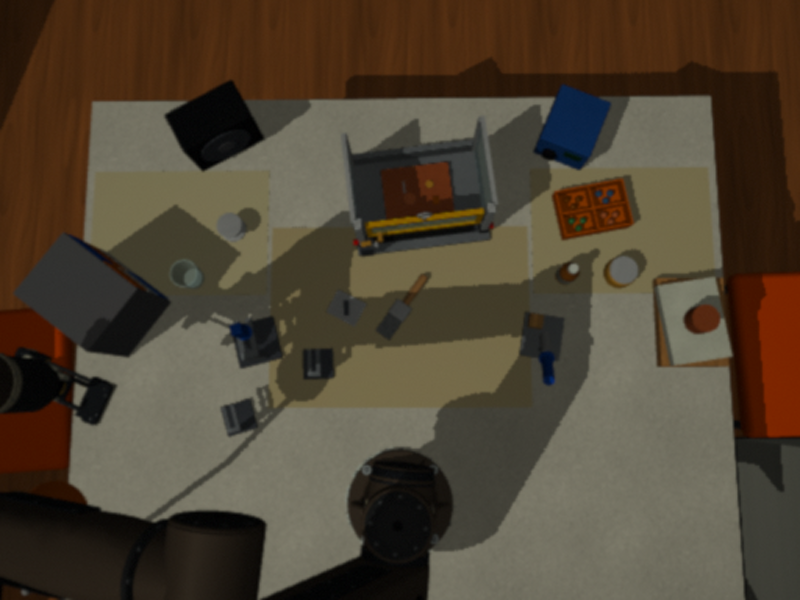

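The scene view shows the pole (blue handle, scene (555,410), top (240,330)) in the largest of three forked stands. The other two, at scene (520,370) and (625,410), top (318,363) and (240,416), are smaller. The screen's ring is at scene (333,290), top (424,216). I'll confirm this in one enlarged crop.

```bash
python3 - <<'E'
from h import *
s=np.load('scene0.npy',allow_pickle=True).item();t=np.load('top0.npy',allow_pickle=True).item()
def crop(f,u,v,w,g=1.5):
    h=w*3//4; u0,v0=int(u-w/2),int(v-h/2); print(u0,v0,400/w)
    return cv2.resize(np.clip(f['image'][v0:v0+h,u0:u0+w].astype(float)*g,0,255).astype(np.uint8),(400,300),interpolation=cv2.INTER_CUBIC)
k=.64
a=np.vstack([np.hstack([crop(s,548*k,425*k,64),crop(t,250*k,340*k,40,2)]),np.hstack([crop(s,335*k,315*k,80),crop(t,424*k,225*k,100,2)])])
cv2.imwrite('pics/c1.png',a)
for f,n in((s,'s'),(t,'t')):
    hsv=cv2.cvtColor(f['image'],cv2.COLOR_BGR2HSV); m=cv2.inRange(hsv,(105,120,30),(130,255,255))
    N,_,st,c=cv2.connectedComponentsWithStats(m)
    for i in range(1,N):
        if st[i,4]>15: print(n,st[i],c[i])
E
```

```text
318 248 6.25
140 202 10.0
174 171 5.0
221 106 4.0
s [251 110  18  21 129] [259.20930233 120.15503876]
s [  86  154   50   46 1750] [109.73542857 176.26742857]
s [346 251  17  24 238] [354.21008403 262.92436975]
s [366 357   7  27 134] [368.8880597  371.09701493]
t [ 343   54   48   54 1468] [366.64986376  79.70435967]
t [ 47 152  18  14  35] [ 56.17142857 158.74285714]
t [ 86 176  17  13  25] [ 94.52 182.52]
t [147 207  15  11 106] [154.02830189 212.05660377]
t [345 225  10  21 140] [350.22142857 234.23571429]
```

View pics/c1.png

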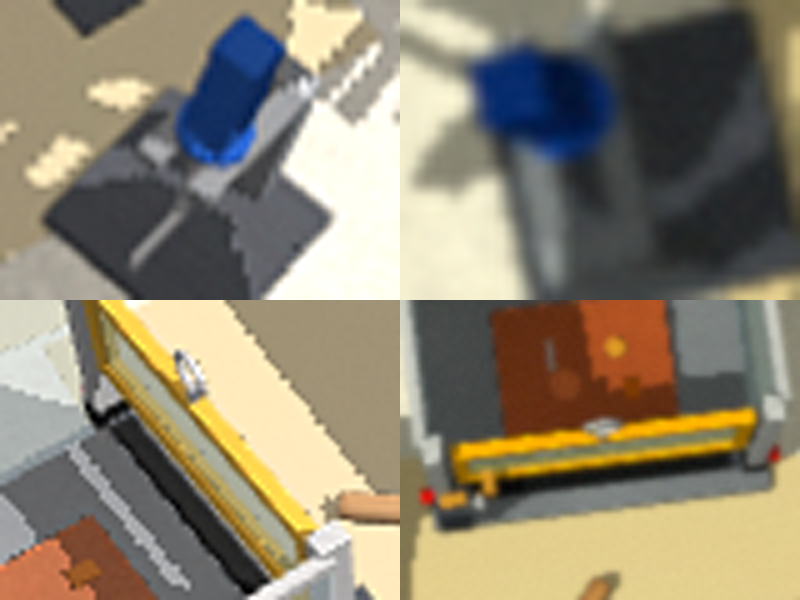

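```bash
python3 - <<'E'
from h import *
np.set_printoptions(precision=4,suppress=True)
s=np.load('scene0.npy',allow_pickle=True).item();t=np.load('top0.npy',allow_pickle=True).item()
S1=lambda x,y:(318+x/6.25,248+y/6.25); T1=lambda x,y:(140+(x-400)/10,202+y/10)
S2=lambda x,y:(174+x/5,171+(y-300)/5); T2=lambda x,y:(221+(x-400)/4,106+(y-300)/4)
print('collar',tri(s,S1(216,135),t,T1(560,105)), 'top',tri(s,S1(248,45),t,T1(507,90)))
print('collar z118',onz(s,*S1(216,138),.118),onz(t,*T1(560,105),.118))
print('ring',tri(s,S2(190,375),t,T2(601,428)),onz(s,*S2(190,375),.212),onz(t,*T2(601,428),.212))
print('top face corners scene'); [print(onz(s,*S1(*c),.197)) for c in((240,15),(288,42),(262,75),(215,48))]
print('base corners scene'); [print(onz(s,*S1(*c),.008)) for c in((42,220),(165,85),(332,215))]
print('base corners top'); [print(onz(t,*T1(*c),.008)) for c in((520,110),(750,8),(800,262),(548,298))]
print('prong scene'); [print(onz(s,*S1(*c),.115)) for c in((212,198),(312,88),(145,145),(165,160))]
print('slotlight',onz(s,*S1(135,265),.01),onz(s,*S1(185,208),.01))
print('rail',[onz(t,*T2(*c),.19) for c in((455,447),(755,410))],[onz(s,*S2(*c),.19) for c in((310,527),(97,303))])
for f in(s,t):
    hsv=cv2.cvtColor(f['image'],cv2.COLOR_BGR2HSV); m=cv2.inRange(hsv,(20,170,80),(32,255,255));n,l,st,c=cv2.connectedComponentsWithStats(m);i=1+st[1:,4].argmax();print(st[i]);p=np.argwhere(l==i)[:,::-1].astype(np.float32);print(cv2.boxPoints(cv2.minAreaRect(p)))
E
```

```text
collar (array([0.3703, 0.3331, 0.1093]), np.float64(0.004107621794451678)) top (array([0.3692, 0.331 , 0.187 ]), np.float64(0.0018370666846133405))
collar z118 [0.3739 0.3382 0.118 ] [0.3709 0.3295 0.118 ]
ring (array([ 0.6017, -0.0567,  0.2054]), np.float64(0.0009509997287387065)) [ 0.6031 -0.0512  0.212 ] [ 0.6004 -0.0569  0.212 ]
top face corners scene
[0.3676 0.3221 0.197 ]
[0.3584 0.3424 0.197 ]
[0.3776 0.3489 0.197 ]
[0.3865 0.3291 0.197 ]
base corners scene
[0.4204 0.2971 0.008 ]
[0.3249 0.2695 0.008 ]
[0.2982 0.3666 0.008 ]
base corners top
[0.3789 0.3699 0.008 ]
[0.4154 0.2877 0.008 ]
[0.3239 0.2677 0.008 ]
[0.3114 0.3578 0.008 ]
prong scene
[0.392  0.3592 0.115 ]
[0.3197 0.3399 0.115 ]
[0.4017 0.324  0.115 ]
[0.3985 0.3343 0.115 ]
slotlight [0.3967 0.3389 0.01  ] [0.3582 0.3278 0.01  ]
rail [array([0.591 , 0.0615, 0.19  ]), array([ 0.6201, -0.1827,  0.19  ])] [array([0.5867, 0.0642, 0.19  ]), array([ 0.622 , -0.1487,  0.19  ])]
[190 166  47  60 373]
[[183.3115 171.5737]
 [192.8524 163.6229]
 [237.8524 217.6229]
 [228.3115 225.5737]]
[273 133  37   9 147]
[[272.6382 136.9249]
 [308.843  132.6655]
 [309.3345 136.843 ]
 [273.1297 141.1024]]
```

The crop confirms it: only this largest stand holds the pole. It opens towards +x at about 16° yaw with the pole at about (0.370, 0.333). The ring is at about (0.601, -0.056) and the screen yaw is about 7°. Next I move above the pole.

Emit:
apply_moves(commands=[[[-1,0,0,0.25,0],[-1,0,0,0.25,0],[-1,0,-0.2,0,0.0352],[-1,0,-0.2,0,0.0352],[-1,0,-0.2,0,0.0352],[-1,0,-0.2,0,0.0352],[-1,0,-0.2,0,0.0352],[-1,0,-0.2,0,0.0352],[-1,0.19,-0.085,0,0],[-1,0.19,-0.085,0,0],[-1,0.19,-0.085,0,0],[-1,0,0,0,0]]], force=40)

```text
t: 1.3
eef_pos: [0.3733, 0.3312, 0.348]
ee_rot: [3.14, 0.001, 0.27]
force: [-0.0, 0.8, -0.6]
width: 0.0874
gripper_force: 0.0
```

Emit:
apply_moves(commands=[[[-1,-0.0165,0.009,-0.15,0],[-1,0,0,-0.15,0],[-1,0,0,-0.15,0],[-1,0,0,-0.15,0],[-1,0,0,-0.1,0],[-1,0,0,-0.1,0],[-1,0,0,-0.1,0.003],[-1,0,0,-0.015,0.003],[-1,0,0,0,0]]])

```text
t: 2.2
eef_pos: [0.3669, 0.335, 0.1653]
ee_rot: [3.14, 0.001, 0.293]
force: [-0.8, 0.9, -0.2]
width: 0.0878
gripper_force: 0.0
```

```bash
python3 - <<'E'
from h import *
s=grab('scene');t=grab('top')
def crop(f,u,v,w,g=1.7):
    h=w*3//4; u0,v0=int(u-w/2),int(v-h/2); print(u0,v0,400/w)
    return cv2.resize(np.clip(f['image'][v0:v0+h,u0:u0+w].astype(float)*g,0,255).astype(np.uint8),(400,300),interpolation=cv2.INTER_CUBIC)
cv2.imwrite('pics/c2.png',np.hstack([crop(s,352,264,80),crop(t,156,214,64,2)]))
print(arm.get_state()['eef_pos'],arm.get_state()['ee_rot'],arm.get_state()['force'])
E
```

```text
312 234 5.0
124 190 6.25
[0.36741553 0.33577312 0.16653004] [-3.14088946e+00 -1.03761922e-03  2.92845388e-01] [ 0.18471307  0.22655107 -0.07763255]
```

View pics/c2.png

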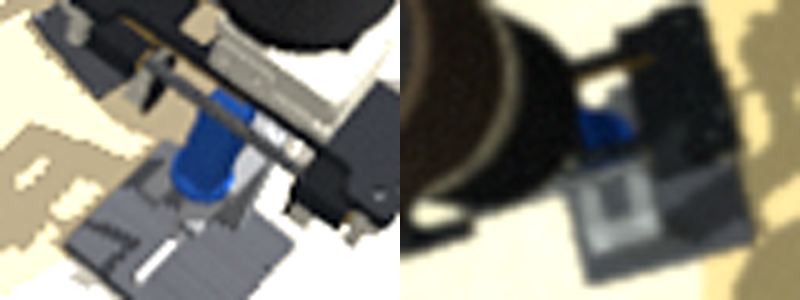

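```bash
python3 - <<'E'
from h import *
s=grab('scene');e=arm.get_state()['eef_pos']
P=lambda p:[ (round((proj(s,p)[0]-312)*5),round((proj(s,p)[1]-234)*5))]
for z in(.118,.145,.165,.195): print(z,'tcp axis',P([e[0],e[1],z]))
hsv=cv2.cvtColor(s['image'],cv2.COLOR_BGR2HSV); m=cv2.inRange(hsv,(105,120,30),(130,255,255))[234:294,312:392]
for r in range(0,60,2):
    c=np.flatnonzero(m[r]); 
    if len(c): print(r*5,c.min()*5,c.max()*5+5,end=' | ')
E
```

```text
0.118 tcp axis [(209, 172)]
0.145 tcp axis [(219, 149)]
0.165 tcp axis [(226, 131)]
0.195 tcp axis [(238, 104)]
90 215 225 | 100 220 250 | 110 200 255 | 120 200 250 | 130 195 230 | 140 190 245 | 150 180 240 | 160 170 235 | 170 170 235 | 180 175 230 | 190 180 225 | 200 205 210 |
```

The handle is centred between the fingers, about 2 mm to +x. I nudge that way, then close.

Emit:
apply_moves(commands=[[[-1,0.01,0,0,0],[1,0,0,0,0],[1,0,0,0,0],[1,0,0,0,0],[1,0,0,0,0],[1,0,0,0,0],[1,0,0,0,0],[1,0,0,0,0],[1,0,0,0,0]]], force=40)

```text
t: 3.25
eef_pos: [0.3692, 0.335, 0.1656]
ee_rot: [3.141, 0.0, 0.293]
force: [0.5, -2.1, -0.1]
width: 0.0293
gripper_force: 0.7
```

Emit:
apply_moves(commands=[[[1,0,0,0,0],[1,0,0,0,0],[1,0,0,0,0],[1,0,0,0,0]]])

```text
t: 3.65
eef_pos: [0.3691, 0.3349, 0.1654]
ee_rot: [3.141, 0.0, 0.292]
force: [0.6, -1.3, -0.6]
width: 0.0238
gripper_force: 40.0
```

Emit:
apply_moves(commands=[[[1,0,0,0.05,0],[1,0,0,0.105,0],[1,0,0,0.15,0],[1,0,0,0.15,0],[1,0,0,0.15,0],[1,0,0,0.15,0],[1,0,0,0.15,0],[1,0,0,0,0],[1,0.03,-0.08,0,0],[1,0.06,-0.16,0,0],[1,0.06,-0.16,0,0],[1,0.06,-0.16,0,0]]])

```text
t: 4.85
eef_pos: [0.411, 0.2213, 0.3459]
ee_rot: [3.141, 0.001, 0.293]
force: [-0.4, 0.5, -1.3]
width: 0.0237
gripper_force: 40.0
```

Emit:
apply_moves(commands=[[[1,0.06,-0.16,0,-0.007],[1,0.06,-0.16,0,-0.007],[1,0.06,-0.16,0,-0.007],[1,0.06,-0.16,0,-0.007],[1,0.06,-0.16,0,-0.007],[1,0.06,-0.16,0,-0.007],[1,0.06,-0.16,0,-0.006],[1,0.06,-0.16,0,-0.006],[1,0.06,-0.16,0,0],[1,0.04,-0.08,0,0],[1,0,0,0,0],[1,0,0,0,0]]])

```text
t: 6.05
eef_pos: [0.5265, -0.0815, 0.3457]
ee_rot: [-3.141, 0.002, 0.121]
force: [-0.9, -0.3, -1.7]
width: 0.0234
gripper_force: 40.0
```

```bash
python3 - <<'E'
from h import *
s=grab('scene');t=grab('top')
np.save('s1.npy',s,allow_pickle=True);np.save('t1.npy',t,allow_pickle=True)
def crop(f,u,v,w,g=1.7):
    h=w*3//4; u0,v0=int(u-w/2),int(v-h/2); print(u0,v0,400/w)
    return cv2.resize(np.clip(f['image'][v0:v0+h,u0:u0+w].astype(float)*g,0,255).astype(np.uint8),(400,300),interpolation=cv2.INTER_CUBIC)
e=np.array(arm.get_state()['eef_pos']);y=arm.get_state()['ee_rot'][2];d=np.array([np.cos(y),np.sin(y),0])
print(e,y,arm.get_state()['force'],arm.get_state()['width'])
h=e-[0,0,.1304]+d*.034
u,v=proj(s,h);print('lip expected',(u,v),proj(t,h)); a=proj(t,h)
cv2.imwrite('pics/c3.png',np.hstack([crop(s,u-5,v,64),crop(t,*a,64,2)]))
E
```

```text
[ 0.52663909 -0.08056542  0.34629301] 0.1231468330403902 [ 0.51082534 -0.02469135 -1.67105124] 0.02348797814779423
lip expected (np.float64(221.18619239145468), np.float64(173.82403230459087)) (np.float64(277.50988256363684), np.float64(149.89511286686422))
184 149 6.25
245 125 6.25
```

View pics/c3.png

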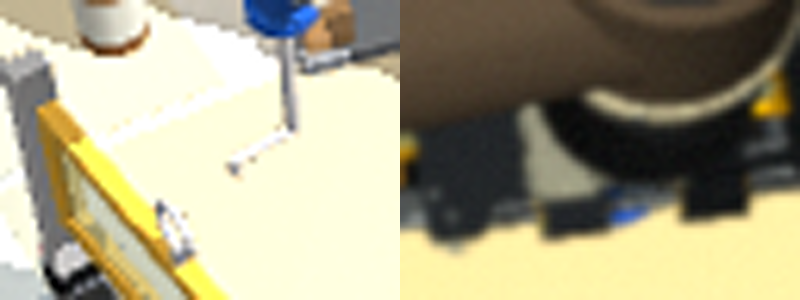

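```bash
python3 - <<'E'
from h import *
s=np.load('s1.npy',allow_pickle=True).item();t=np.load('top0.npy',allow_pickle=True).item()
y=.121;a=np.linspace(0,2*np.pi,60)
im=s['image'][165:201,192:232].copy(); 
for C in([.6005,-.0568,.212],[.6017,-.0565,.2075],[.6031,-.0512,.212]):
    p=np.array([proj(s,np.array(C)+.016*np.array([-np.sin(y)*np.cos(k),np.cos(y)*np.cos(k),np.sin(k)])) for k in a]);print(C,p.min(0).round(1),p.max(0).round(1),np.round(proj(s,C),1))
g=cv2.resize(np.clip(s['image'][172:196,200:228]*1.3,0,255).astype(np.uint8),(700,600),interpolation=cv2.INTER_NEAREST)
h=cv2.cvtColor(s['image'],cv2.COLOR_BGR2HSV)[178:195,204:220]
for r in range(17): print(178+r,''.join('Y' if p[1]>130 and p[2]>100 else ('.' if p[1]>45 else '#') for p in h[r]))
h=cv2.cvtColor(t['image'],cv2.COLOR_BGR2HSV)[130:145,262:282]
print('top from 262')
for r in range(15): print(130+r,''.join('Y' if p[1]>150 and p[2]>60 else ('.' if p[1]>60 else '#') for p in h[r]), [int(q) for q in h[r,:,1]] if 4<r<12 else '')
E
```

```text
[0.6005, -0.0568, 0.212] [209.  179.5] [215.  189.2] [212.  184.4]
[0.6017, -0.0565, 0.2075] [208.8 180.7] [214.8 190.4] [211.8 185.6]
[0.6031, -0.0512, 0.212] [209.  181.1] [215.  190.9] [212. 186.]
178 Y...............
179 Y...............
180 YY..............
181 YYY..##.........
182 YYYY.####.......
183 YYYYY####.......
184 .YYYY.#.##......
185 ..YYY.####......
186 #..YYY##.##.....
187 ##..YY.####.....
188 ###..YY.####....
189 ###..YY.###.....
190 .###..Y.##Y.....
191 ..###..Y.YYY....
192 ...###.YYYYYY...
193 Y...###.YYYYYY..
194 Y...####.YYYYY..
top from 262
130 .................... 
131 .................... 
132 .................... 
133 .................... 
134 .................... 
135 .................... [214, 208, 213, 203, 207, 197, 177, 152, 127, 96, 91, 87, 118, 141, 175, 201, 212, 211, 211, 216]
136 .......#######..YYYY [214, 208, 219, 203, 184, 123, 75, 60, 46, 29, 20, 22, 29, 53, 125, 205, 239, 247, 251, 255]
137 .....########.YYYYYY [208, 222, 213, 211, 141, 55, 25, 27, 26, 17, 11, 11, 19, 63, 155, 227, 255, 255, 255, 255]
138 YYYYY..#####..YYYYYY [240, 251, 251, 241, 181, 94, 62, 56, 28, 12, 14, 42, 73, 142, 220, 255, 255, 255, 255, 255]
139 YYYYYYY..#..YYYYYYYY [255, 255, 255, 255, 253, 200, 169, 129, 68, 33, 63, 140, 184, 228, 255, 255, 255, 255, 255, 255]
140 YYYYYYYYY.YYYYYYYYYY [255, 255, 255, 255, 255, 255, 246, 218, 165, 121, 159, 226, 253, 255, 253, 238, 224, 208, 192, 177]
141 YYYYYYYYYYYYYYY....# [255, 255, 255, 255, 255, 255, 253, 237, 198, 161, 153, 168, 170, 160, 155, 138, 115, 92, 66, 49]
142 YYYYYYY...####...... 
143 ..##...............Y 
144 ...........YYYYYYYYY
```

```bash
python3 - <<'E'
from h import *
s=np.load('s1.npy',allow_pickle=True).item()
e=np.array([.5266,-.0806,.3460]);y=.122;d=np.array([np.cos(y),np.sin(y),0])
for o in(.0,.017,.034): print(o,np.round(proj(s,e-[0,0,.1304]+d*o),1))
for z in (.08,.10): print('shaft',np.round(proj(s,e-[0,0,z]),1))
print('lipbot',np.round(proj(s,e-[0,0,.1414]+d*.031),1))
g=cv2.cvtColor(s['image'],cv2.COLOR_BGR2GRAY)[160:180,216:236]; print('from 216,160')
for r in range(20): print(160+r,' '.join('%3d'%v for v in g[r]))
E
```

```text
0.0 [230.7 168.7]
0.017 [226.  171.3]
0.034 [221.2 173.9]
shaft [229.6 157.1]
shaft [230.  161.8]
lipbot [222.3 175.8]
from 216,160
160 171 170 172 176 179 178 179 183 183 181 182 183 145  68 107 109  66  67  70 101
161 171 170 170 172 181 178 180 184 184 184 183 176 158  67 109 144 163 143 166 166
162 170 171 169 160 170 185 184 181 174 174 165 167 159  66 104 142 169 165 167 166
163 160 176 166 182 183 181 172 166 165 165 165 166 159  66 101 140 169 165 165 165
164 178 182 180 175 174 165 165 164 165 164 165 167 161  86  95 130 168 165 165 165
165 182 174 165 165 164 165 164 165 165 165 165 167 160  88  90 126 169 166 164 165
166 165 165 164 164 165 165 165 164 165 165 165 166 163 109  85 125 170 166 165 165
167 165 164 165 164 165 165 165 165 164 165 165 167 162 109  81 119 158 166 165 165
168 164 166 165 165 165 164 165 164 165 164 165 167 161 106  76 119 160 166 165 165
169 165 165 165 165 164 164 165 165 164 165 165 159 124 149  68 115 159 166 165 165
170 164 165 164 164 165 165 165 165 164 165 164 161 185 192 140 138 167 165 164 165
171 164 165 165 165 165 165 165 165 163 152 169 193 135 133 166 165 166 165 165 165
172 165 164 165 165 165 165 161 146 165 187 141 140 164 163 166 165 165 165 165 165
173 165 164 165 165 162 144 178 193 158 144 165 164 166 165 165 165 164 165 164 164
174 165 165 165 164 151 180 168 141 109 165 166 165 165 164 165 164 165 165 165 165
175 164 165 165 160 107  97 126 166 163 166 165 165 165 164 165 165 164 166 165 164
176 165 165 166 163 129  81 136 167 166 165 165 165 165 165 165 164 165 165 165 165
177 165 165 165 166 163 137 135 167 165 165 165 165 165 165 165 165 165 165 164 165
178 165 165 165 165 166 165 164 166 165 165 164 165 164 165 164 165 165 164 165 165
179 165 164 164 164 165 165 165 165 165 165 165 164 165 165 165 165 165 165 165 165
```

Emit:
apply_moves(commands=[[[1,0,0.04,0,0],[1,0,0.04,0,0],[1,0,0,0,0],[1,0.03,0.0036,0,0],[1,0.04,0.005,0,0],[1,0.04,0.005,0,0],[1,0.04,0.005,0,0],[1,0.03,0.0036,0,0],[1,0.02,0.0024,0,0],[1,0.01,0.0012,0,0],[1,0,0,0,0],[1,0,0,0,0]]])

```text
t: 7.35
eef_pos: [0.5691, -0.0598, 0.3466]
ee_rot: [-3.142, 0.0, 0.123]
force: [0.7, 0.4, -1.7]
width: 0.0237
gripper_force: 40.0
```

```bash
python3 - <<'E'
from h import *
s=grab('scene');e=arm.get_state();print(e['eef_pos'],e['ee_rot'],e['force'])
cv2.imwrite('pics/c4.png',cv2.resize(np.clip(s['image'][164:200,192:240]*1.4,0,255).astype(np.uint8),(800,600),interpolation=cv2.INTER_CUBIC))
E
```

```text
[ 0.56900636 -0.05977979  0.34668483] [-3.14158325e+00 -1.08975351e-04  1.22855448e-01] [-0.47647958 -0.61001249 -2.39988032]
```

View pics/c4.png

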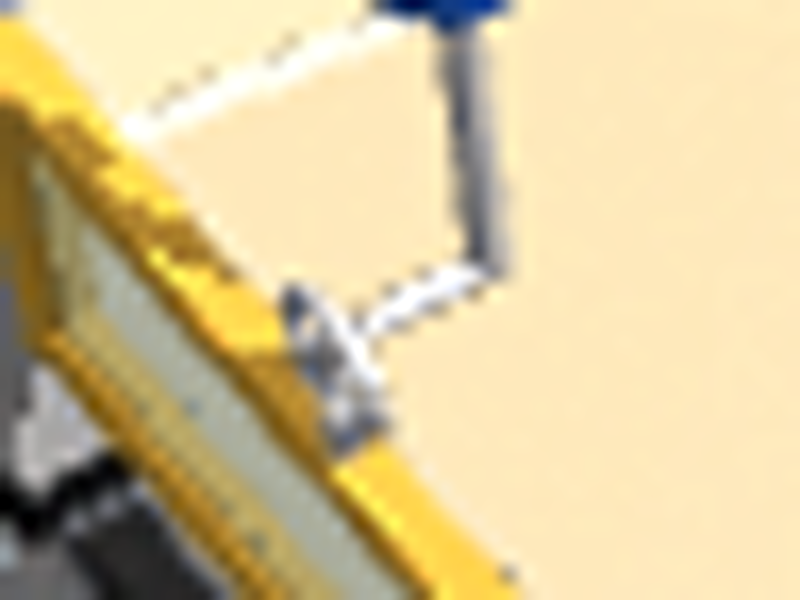

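The lip is at the ring plane, nearly centred, at about (345,345) in the crop against a ring centre of (338,365). There is no contact force. I continue with +1.5 mm in y.

Emit:
apply_moves(commands=[[[1,0,0.0075,0,0],[1,0.015,0.0018,0,0],[1,0.02,0.0024,0,0],[1,0.02,0.0024,0,0],[1,0.02,0.0024,0,0],[1,0,0,0,0],[1,0,0,0,0]]])

```text
t: 8.1
eef_pos: [0.5843, -0.0564, 0.3463]
ee_rot: [3.142, 0.0, 0.123]
force: [-0.9, 0.2, -1.8]
width: 0.0238
gripper_force: 40.0
```

```bash
python3 - <<'E'
from h import *
s=grab('scene');e=arm.get_state();print(e['eef_pos'],e['ee_rot'],e['force'])
cv2.imwrite('pics/c5.png',cv2.resize(np.clip(s['image'][164:200,192:240]*1.4,0,255).astype(np.uint8),(800,600),interpolation=cv2.INTER_CUBIC))
E
```

```text
[ 0.58420213 -0.05642434  0.34640086] [3.14158542e+00 3.30170442e-04 1.22819600e-01] [-1.0605698   0.11765141 -1.77008527]
```

View pics/c5.png

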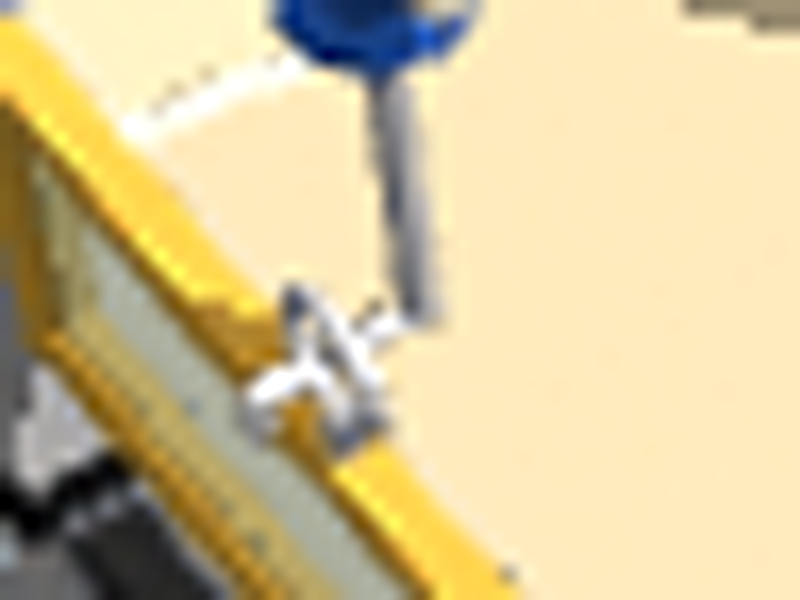

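The prong is through the ring, with the lip beyond at (255,405) and the ring mid-prong. I lower and draw.

Emit:
apply_moves(commands=[[[1,0,0,-0.015,0],[1,0,0,-0.015,0],[1,0,0,-0.015,0],[1,0,0,-0.01,0],[1,0,0,-0.01,0],[1,0,0,-0.01,0],[1,0,0,-0.01,0],[1,0,0,-0.01,0],[1,0,0,-0.01,0],[1,0,0,0,0]]])

```text
t: 9.15
eef_pos: [0.5842, -0.0564, 0.3252]
ee_rot: [3.142, 0.0, 0.123]
force: [-1.2, -0.6, -0.6]
width: 0.0236
gripper_force: 40.0
```

Emit:
apply_moves(commands=[[[1,0,0,-0.01,0],[1,0,0,-0.01,0],[1,0,0,-0.01,0],[1,0,0,-0.01,0],[1,0,0,-0.01,0],[1,0,0,-0.01,0],[1,0,0,-0.01,0],[1,0,0,-0.01,0],[1,0,0,-0.01,0],[1,0,0,-0.01,0],[1,0,0,-0.01,0],[1,0,0,0,0]]])

```text
t: 10.35
eef_pos: [0.5842, -0.0564, 0.3035]
ee_rot: [3.141, -0.0, 0.123]
force: [0.3, -0.5, 2.2]
width: 0.0239
gripper_force: 40.0
```

```bash
python3 - <<'E'
from h import *
s=grab('scene');e=arm.get_state();print(e['eef_pos'],e['force'])
cv2.imwrite('pics/c6.png',cv2.resize(np.clip(s['image'][164:212,184:248]*1.4,0,255).astype(np.uint8),(800,600),interpolation=cv2.INTER_CUBIC))
E
```

```text
[ 0.58424429 -0.05642666  0.30353226] [-1.44864595 -0.74271499  2.13066651]
```

View pics/c6.png

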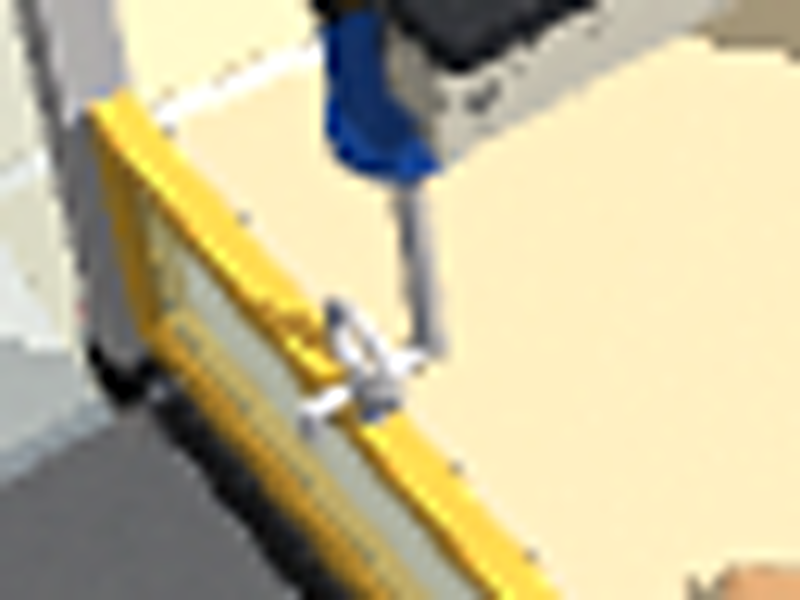

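The sash is following the hook, about 31 mm down with a 4 N pull. From here I take small steps.

Emit:
apply_moves(commands=[[[1,0,0,-0.005,0],[1,0,0,-0.005,0],[1,0,0,-0.005,0],[1,0,0,-0.005,0],[1,0,0,-0.005,0],[1,0,0,-0.005,0],[1,0,0,-0.005,0],[1,0,0,-0.005,0],[1,0,0,0,0]]])

```text
t: 11.3
eef_pos: [0.5843, -0.0564, 0.2959]
ee_rot: [3.141, -0.0, 0.123]
force: [-1.2, 0.7, 4.0]
width: 0.0238
gripper_force: 40.0
```

Emit:
apply_moves(commands=[[[1,0,0,-0.005,0],[1,0,0,-0.005,0],[1,0,0,-0.005,0],[1,0,0,0,0],[1,0,0,0,0]]])

```text
t: 11.8
eef_pos: [0.5842, -0.0564, 0.292]
ee_rot: [-3.141, 0.001, 0.123]
force: [0.5, -0.5, -0.8]
width: 0.0238
gripper_force: 40.0
```

Emit:
apply_moves(commands=[[[1,0,0,-0.005,0],[1,0,0,-0.005,0],[1,0,0,-0.005,0],[1,0,0,0,0],[1,0,0,0,0]]])

```text
t: 12.3
eef_pos: [0.5841, -0.0564, 0.2892]
ee_rot: [-3.141, 0.0, 0.123]
force: [1.0, -0.8, -0.9]
width: 0.0237
gripper_force: 40.0
```

```bash
python3 - <<'E'
from h import *
s=grab('scene');e=arm.get_state();print(e['eef_pos'],e['force'],e['ee_rot'])
cv2.imwrite('pics/c7.png',cv2.resize(np.clip(s['image'][164:212,184:248]*1.4,0,255).astype(np.uint8),(800,600),interpolation=cv2.INTER_CUBIC))
E
```

```text
[ 0.58411597 -0.05631541  0.28922369] [ 0.67458521  0.16643336 -0.89800758] [-3.14138801e+00  4.40570720e-04  1.22866469e-01]
```

View pics/c7.png

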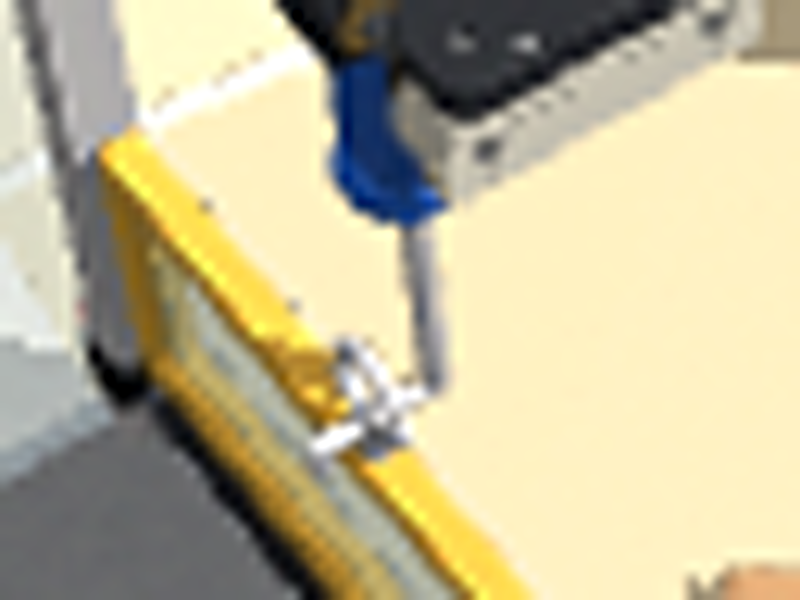

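The pull rose to about 6 N and then dropped to almost nothing, which suggests the latch snapped. The hook is still in the ring at (370,400). I raise the hook a little and check that the sash stays down.

Emit:
apply_moves(commands=[[[1,0,0,0.01,0],[1,0,0,0.01,0],[1,0,0,0.01,0],[1,0,0,0.01,0],[1,0,0,0,0],[1,0,0,0,0]]])

```text
t: 12.95
eef_pos: [0.5842, -0.0564, 0.2976]
ee_rot: [-3.142, -0.0, 0.123]
force: [-0.3, -0.3, -2.8]
width: 0.0236
gripper_force: 40.0
```

```bash
python3 - <<'E'
from h import *
s=grab('scene');e=arm.get_state();print(e['eef_pos'],e['force'],e['ee_rot'])
cv2.imwrite('pics/c8.png',cv2.resize(np.clip(s['image'][164:212,184:248]*1.4,0,255).astype(np.uint8),(800,600),interpolation=cv2.INTER_CUBIC))
E
```

```text
[ 0.58416492 -0.05639058  0.29752197] [ 0.18741745  0.51139761 -2.50414407] [-3.14156448e+00  5.45293842e-05  1.22911741e-01]
```

View pics/c8.png

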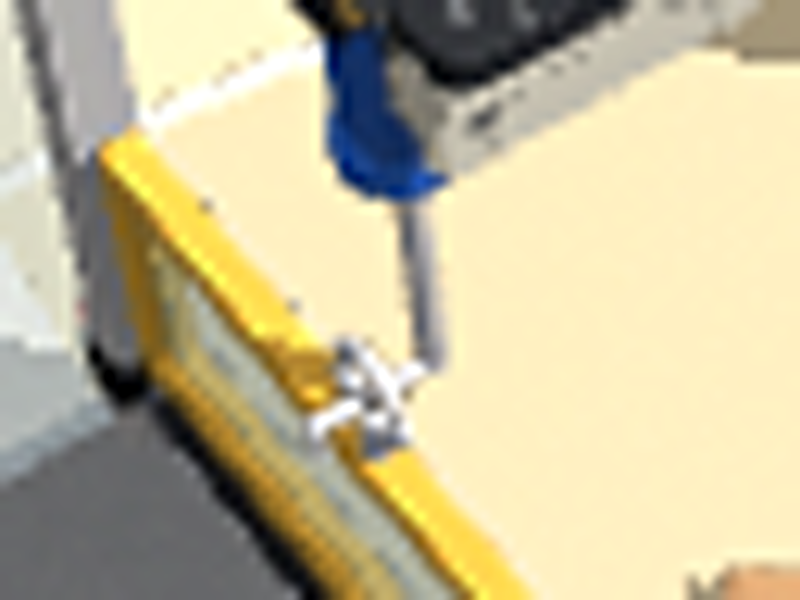

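The ring and sash did not move between the two crops while the hook rose 8 mm, so the sash is latched. I compute its travel from the rail edge to centre the lip for withdrawal.

```bash
python3 - <<'E'
from h import *
a=np.load('s1.npy',allow_pickle=True).item();b=grab('scene');np.save('s2.npy',b,allow_pickle=True)
def edge(f,rows):
    h=cv2.cvtColor(f['image'],cv2.COLOR_BGR2HSV).astype(float);o=[]
    for r in rows:
        m=np.flatnonzero((h[r,185:240,1]>150)&(h[r,185:240,2]>150))
        if len(m): o.append((185+m.max()+1,r))
    return np.array(o,float)
A=edge(a,range(192,206));B=edge(b,range(198,209));print(A.astype(int).tolist(),B.astype(int).tolist())
la=np.polyfit(A[:,1],A[:,0],1);lb=np.polyfit(B[:,1],B[:,0],1);print(la,lb)
for r in(194,198,202):
    P=onz(a,np.polyval(la,r),r,.19)
    d=[(proj(b,P-[0,0,L]),L) for L in np.linspace(.02,.09,141)]
    print(P,min((abs(q[0]-np.polyval(lb,q[1])),L) for q,L in d))
E
```

```text
[[217, 192], [217, 193], [218, 194], [219, 195], [220, 196], [221, 197], [222, 198], [223, 199], [223, 200], [224, 201], [225, 202], [226, 203], [227, 204], [228, 205]] [[217, 200], [218, 201], [219, 202], [219, 203], [220, 204], [221, 205], [222, 206], [223, 207], [224, 208]]
[ 0.86593407 50.25494505] [ 0.85       46.93333333]
[ 0.59449    -0.03199139  0.19      ] (np.float64(0.0025341008253576547), np.float64(0.0445))
[ 0.59231148 -0.01373613  0.19      ] (np.float64(0.014600866579883132), np.float64(0.0445))
[0.59017133 0.00422034 0.19      ] (np.float64(0.026814665993697417), np.float64(0.0445))
```

Emit:
apply_moves(commands=[[[1,0,0,0.011,0],[1,0,0,0.011,0],[1,0,0,0,0],[1,-0.02,-0.0024,0,0],[1,-0.03,-0.0036,0,0],[1,-0.03,-0.0036,0,0]]])

```text
t: 13.65
eef_pos: [0.5675, -0.0584, 0.3018]
ee_rot: [-3.142, 0.0, 0.123]
force: [0.2, 0.8, -2.3]
width: 0.0239
gripper_force: 40.0
```

```bash
python3 - <<'E'
from h import *
e=arm.get_state();print(e['eef_pos'],e['force'],e['ee_rot'])
E
```

```text
[ 0.56752772 -0.05840106  0.30182286] [ 0.16889986  0.76932045 -2.27233069] [-3.14153693e+00  3.15694603e-04  1.22855212e-01]
```

Emit:
apply_moves(commands=[[[1,-0.04,-0.005,0,0],[1,-0.05,-0.006,0,0],[1,-0.05,-0.006,0,0],[1,-0.05,-0.006,0,0],[1,0,0,0.11,0],[1,0,0,0.11,0],[1,-0.04,0.1,0,0],[1,-0.06,0.16,0,0.007],[1,-0.06,0.16,0,0.007],[1,-0.06,0.16,0,0.007],[1,-0.06,0.16,0,0.007],[1,-0.06,0.16,0,0.007]]])

```text
t: 14.85
eef_pos: [0.461, 0.1179, 0.3462]
ee_rot: [-3.141, -0.001, 0.234]
force: [1.4, -0.6, -1.9]
width: 0.0241
gripper_force: 40.0
```

```bash
python3 - <<'E'
from h import *
e=arm.get_state();print(e['eef_pos'],e['force'],e['ee_rot'])
a=np.load('s2.npy',allow_pickle=True).item();b=grab('scene')
d=cv2.absdiff(a['image'][185:230,185:212],b['image'][185:230,185:212]);print('sash diff',d.mean(),d.max())
E
```

```text
[0.46102113 0.11785424 0.34624742] [ 1.36582123 -0.64264526 -1.91874224] [-3.14126064e+00 -7.65007350e-04  2.33658055e-01]
sash diff 8.050754458161865 169
```

Emit:
apply_moves(commands=[[[1,-0.065,0.155,0,0.005],[1,-0.065,0.155,0,0.005],[1,-0.065,0.155,0,0.005],[1,-0.065,0.155,0,0.0037],[1,-0.065,0.155,0,0],[1,-0.065,0.155,0,0],[1,-0.04,0.1,0,0],[1,0,0,0,0],[1,0,0,0,0]]])

```text
t: 15.8
eef_pos: [0.3757, 0.3229, 0.3459]
ee_rot: [3.141, 0.0, 0.293]
force: [0.0, -0.6, -0.7]
width: 0.0238
gripper_force: 40.0
```

```bash
cat > chk.py <<'E'
from h import *
e=arm.get_state();print(np.array(e['eef_pos'])-[.3691,.3349,.1654],e['force'],e['ee_rot'],e['t'])
b=grab('scene');h=cv2.cvtColor(b['image'],cv2.COLOR_BGR2HSV).astype(float)
print([(185+int(np.flatnonzero((h[r,185:240,1]>150)&(h[r,185:240,2]>150)).max())+1,r) for r in range(200,209)])
E
python3 chk.py
```

```text
[ 0.00662805 -0.01196187  0.18048733] [ 0.04896364 -0.59824412 -0.71301461] [3.14138345e+00 1.89110333e-04 2.92838994e-01] 15.8Traceback (most recent call last):
  File "chk.py", line 4, in <module>
    print([(185+int(np.flatnonzero((h[r,185:240,1]>150)&(h[r,185:240,2]>150)).max())+1,r) for r in range(200,209)])
                    ~~~~~~~~~~~~~~~~~~~~~~~~~~~~~~~~~~~~~~~~~~~~~~~~~~~~~~~~~~~~~^^
    return umr_maximum(a, axis, None, out, keepdims, initial, where)
ValueError: zero-size array to reduction operation maximum which has no identity
```

Emit:
apply_moves(commands=[[[1,-0.033,0.06,0,0],[1,0,0,0,0],[1,0,0,0,0]]])

```text
t: 16.15
eef_pos: [0.3696, 0.3348, 0.346]
ee_rot: [-3.142, -0.0, 0.291]
force: [-0.0, -0.4, -2.3]
width: 0.024
gripper_force: 40.0
```

```bash
cat > chk.py <<'E'
from h import *
e=arm.get_state();print(np.array(e['eef_pos'])-[.3691,.3349,.1654],e['force'],e['ee_rot'],e['t'])
b=grab('scene');h=cv2.cvtColor(b['image'],cv2.COLOR_BGR2HSV).astype(float)
for r in range(170,222,4):
    m=np.flatnonzero((h[r,185:250,1]>150)&(h[r,185:250,2]>90)&(h[r,185:250,0]>18)); print(r,185+m.max()+1 if len(m) else None,end='; ')
a=np.load('s2.npy',allow_pickle=True).item();h=cv2.cvtColor(a['image'],cv2.COLOR_BGR2HSV).astype(float);print()
for r in range(170,222,4):
    m=np.flatnonzero((h[r,185:250,1]>150)&(h[r,185:250,2]>90)&(h[r,185:250,0]>18)); print(r,185+m.max()+1 if len(m) else None,end='; ')
E
python3 chk.py
```

```text
[ 5.40171725e-04 -5.55570758e-05  1.80599728e-01] [-0.0424514  -0.35509919 -2.33298393] [-3.14153960e+00 -1.89870769e-05  2.91429342e-01] 16.15
170 None; 174 None; 178 198; 182 202; 186 205; 190 208; 194 211; 198 212; 202 219; 206 222; 210 225; 214 229; 218 232; 
170 None; 174 None; 178 219; 182 201; 186 205; 190 208; 194 211; 198 212; 202 219; 206 222; 210 225; 214 229; 218 232;
```

Emit:
apply_moves(commands=[[[1,-0.0027,0,-0.1,0],[1,0,0,-0.1,0],[1,0,0,-0.1,0],[1,0,0,-0.08,0],[1,0,0,-0.06,0],[1,0,0,-0.06,0],[1,0,0,-0.05,0],[1,0,0,-0.05,0],[1,0,0,-0.05,0],[1,0,0,-0.05,0],[1,0,0,0,0]]])

```text
t: 17.3
eef_pos: [0.3686, 0.3346, 0.2044]
ee_rot: [3.14, 0.002, 0.291]
force: [0.2, 0.5, -1.9]
width: 0.0237
gripper_force: 40.0
```

```bash
python3 chk.py | head -1
```

```text
[-0.00050329 -0.00034686  0.03900746] [ 0.21618356  0.48038551 -1.91193532] [3.14042537e+00 1.76299366e-03 2.91339560e-01] 17.3
```

Clear. I lower the last 39 mm until the collar seats.

Emit:
apply_moves(commands=[[[1,0.002,0,-0.04,0],[1,0,0,-0.04,0],[1,0,0,-0.04,0],[1,0,0,-0.04,0],[1,0,0,-0.015,0],[1,0,0,-0.01,0],[1,0,0,-0.005,0],[1,0,0,0,0],[1,0,0,0,0]]])

```text
t: 18.25
eef_pos: [0.3694, 0.335, 0.168]
ee_rot: [3.142, 0.0, 0.292]
force: [-0.3, -2.5, -2.7]
width: 0.0236
gripper_force: 40.0
```

Emit:
apply_moves(commands=[[[1,0,0,-0.005,0],[1,0,0,-0.005,0],[1,0,0,0,0],[1,0,0,0,0]]])

```text
t: 18.65
eef_pos: [0.3695, 0.3351, 0.166]
ee_rot: [3.142, -0.0, 0.292]
force: [1.2, -3.4, -1.0]
width: 0.0239
gripper_force: 40.0
```

Emit:
apply_moves(commands=[[[1,0,-0.007,0,0],[1,0,0,-0.004,0],[1,0,0,0,0],[1,0,0,0,0]]])

```text
t: 19.05
eef_pos: [0.3696, 0.3342, 0.1654]
ee_rot: [-3.141, -0.001, 0.292]
force: [-0.5, 1.2, -0.9]
width: 0.0235
gripper_force: 40.0
```

Emit:
apply_moves(commands=[[[0.4,0,0,0,0],[0.2,0,0,0,0],[0,0,0,0,0],[-0.3,0,0,0,0],[-0.6,0,0,0,0],[-0.6,0,0,0,0],[-0.6,0,0,0,0],[-0.6,0,0,0,0],[-0.6,0,0,0,0]]])

```text
t: 19.95
eef_pos: [0.3695, 0.3337, 0.1652]
ee_rot: [3.142, 0.0, 0.292]
force: [-0.4, -0.4, -0.5]
width: 0.0698
gripper_force: 0.0
```

```bash
cat > pole.py <<'E'
from h import *
for f in (np.load('scene0.npy',allow_pickle=True).item(),grab('scene')):
    h=cv2.cvtColor(f['image'],cv2.COLOR_BGR2HSV); m=cv2.inRange(h,(105,120,30),(130,255,255))
    _,_,st,c=cv2.connectedComponentsWithStats(m[230:300,320:390]); i=1+st[1:,4].argmax(); print(st[i],c[i])
E
python3 pole.py; python3 chk.py|head -1
```

```text
[ 26  21  17  24 238] [34.21008403 32.92436975]
[ 27  28  14  17 161] [33.51552795 36.94409938]
[ 0.00035952 -0.00123455 -0.00025331] [ 0.06368391  0.03636001 -0.58175104] [3.14156479e+00 2.36155088e-05 2.91616241e-01] 20.0
```

Released, with the gripper body hiding the handle top. I retreat straight up and compare with the first picture.

Emit:
apply_moves(commands=[[[-0.6,0,0,0.05,0],[-0.6,0,0,0.1,0],[-0.6,0,0,0.15,0],[-0.6,0,0,0.15,0],[-0.6,0,0,0.15,0],[-0.6,0,0,0.15,0],[-0.6,0,0,0.15,0],[-0.6,0,0,0.1,0],[-0.6,0,0,0,0],[-0.6,0,0,0,0]]])

```text
t: 21.05
eef_pos: [0.3694, 0.3336, 0.3658]
ee_rot: [-3.14, -0.001, 0.292]
force: [-0.2, -0.7, -0.9]
width: 0.0701
gripper_force: 0.0
```

```bash
python3 pole.py; python3 chk.py
```

```text
[ 26  21  17  24 238] [34.21008403 32.92436975]
[ 27  22  17  23 240] [35.17083333 33.575     ]
[ 8.72012789e-05 -1.50383319e-03  1.99583949e-01] [ 0.55481684 -0.34784831 -0.3910593 ] [-3.14152853e+00  4.38112771e-04  2.91555318e-01] 21.1
170 None; 174 None; 178 198; 182 202; 186 205; 190 208; 194 211; 198 212; 202 219; 206 222; 210 225; 214 229; 218 232; 
170 None; 174 None; 178 219; 182 201; 186 205; 190 208; 194 211; 198 212; 202 219; 206 222; 210 225; 214 229; 218 232;
```

```bash
python3 -c "
from station import arm
print(arm.job_done())"
```

```text
the job is handed in; nothing more can be done
None
```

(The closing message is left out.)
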